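# Set the lamp and hold the refractometer to it

### The job

Turn the dimmer knob clockwise until its pointer lines up with the metal index tab on the rim of its dial, and let go of it. Then draw the hand refractometer out of its sloping holder, turn it level and hold it up in the air with its prism end pointing squarely at the middle of the lamp's panel, about 5 cm short of it and without touching the lamp; leave the other things on the bench where they are. Finish while still holding it there, quite still: do not put it down or let go.

Things in the scene. Friction and masses are not known exactly. Their poses are not given: they have to be found in the camera images.
- dial (a joint): angle of the dimmer knob, rad; grows as the knob turns clockwise seen from above (range 0 to 2.6); light friction, it stays where it is left
- dial_grip (a point): middle of the dimmer knob's bar, on the vertical turning axis, 73 mm above the bench: the black bar is 46 mm long, 14 mm wide, 36 mm tall, its top 12 mm above this point, standing on a round skirt of 50 mm diameter whose top is 24 mm below this point. The knob sits on a fixed grey box 120 x 120 mm, 40 mm tall, with a bright round dial plate. The x axis runs along the bar towards its pointer end (white line and small nose), z is up
- dial_pointer (a point): tip of the knob's pointer nose, 33 mm out from the turning axis along the bar
- index: dark metal index tab (16 x 7 mm, 8 mm tall) fixed on the dial's rim. Origin on the knob's turning axis, 32 mm below dial_grip; its x axis points from the turning axis to the tab, so the knob is set when the pointer's x axis and this x axis point the same way. At the start the tab lies 0.5 to 1.45 rad clockwise of the pointer
- index_mark (a point): inner end of the index tab, 36 mm out from the turning axis
- refractometer_mid (a point): centre of the loose hand refractometer (0.14 to 0.21 kg), a tube 145 mm long; z axis along it from prism end to eyepiece. From the prism end: 52 mm square head 28 x 28 mm (clear flap on its x side), 60 mm round black rubber grip 28 mm across (grip it there), 33 mm eyepiece 30 mm across. Starts prism end down in the holder, z up and towards the robot, 52 degrees off vertical, flap upward
- refractometer_prism_end (a point): centre of the refractometer's prism end face, 72.5 mm from the centre against its z axis
- refractometer_eyepiece (a point): centre of the refractometer's eyepiece end, 72.5 mm from the centre along its z axis
- holder: fixed holder: bright metal base 130 x 90 x 12 mm and a black square pocket, 40 mm outside, 32 mm inside, 45 mm deep, sloping like the refractometer (open end up and to the holder's -x side). Origin on the bench; x points away from the open side
- holder_mouth (a point): centre of the pocket's mouth; the refractometer is drawn out along its own z axis, 45 mm until its prism end is clear
- holder_floor (a point): centre of the pocket's floor
- lamp_panel (a point): centre of the lamp's flat white panel face (100 wide, 80 mm high, in a grey frame 120 x 100 mm), 190 mm above the bench. The panel is upright; its x axis points horizontally into the panel, away from the robot's side, z is up. It stands on a post behind it, with a round foot of 110 mm diameter centred 50 mm behind the face; all fixed
- sample_bottle: small amber jar, 40 mm across, 70 mm tall; a bystander, to be left alone. Origin at its underside
- beaker: small clear open cup, 56 mm across, 65 mm tall; a bystander, to be left alone. Origin at its underside
- wrench: steel wrench 160 mm long, lying flat; a bystander, to be left alone. Origin at its underside
- bung: round steel drum bung, 72 mm across, 28 mm tall; a bystander, to be left alone. Origin at its underside
- screwdriver: screwdriver lying flat at the far right; a bystander, to be left alone. Origin at its underside
Not all that is in view belongs to the job. There is more than one size of the part that bears refractometer_mid; the job needs the middle-sized.

How it is judged:
By the outcome, as a careful person would: the job done as asked, in the order asked, and still so for the second after the job is handed in, while the arm keeps its last pose, push and grip.
It also fails if it takes over 53 s, if anything falls off the work surface, if the arm or the gripper's body presses on something with over 40 N, if the wrist force passes 120 N, or if a joint passes its speed limit or range.

### The arm

A 6-joint arm with a two-finger parallel gripper is mounted at the origin on the work surface. World frame = base frame: x ahead of the robot, y to its left, z up, the work surface at z = 0. Lengths are in m, angles in rad, forces in N, time in s.
With the tool pointing down it reaches from about 0.25 to 0.775 m from the base axis. Payload 8.9 kg.
Tool frame: the origin (TCP) lies between the finger pads; the fingertips stand ahead of it and the grasp point (between the pads) lies 8 mm behind it (nose_length is the z of the fingertips in the tool frame, in m); z points along the fingers, y is the line along which they close (so a half turn about z gives the same grasp; the last joint's range is limited). The gripper opens to 85 mm and grips with 20 to 120 N. Pads are 22 mm wide; open, the fingers measure 114 mm over their backs; the gripper's body (76 mm by 85 mm) begins 54 mm behind the grasp point. The pads swing forward as they close: fully open they stand 13 mm farther back than shut.
Start: joints at [-1.316, 0.291, -0.153, 1.127, 0, 1.431], TCP at [0.201, -0.485, 0.242] pointing down, gripper open.
Joint ranges: [-2.52, 2.52], [-0.91, 1.74], [-1.3, 1.37], [-1.96, 2.02], [-1.52, 1.47], [-3.14, 3.14]. Speed limits (rad/s): [2.22, 2.22, 2.79, 3.14, 3.14, 3.14].

### API

Orientations are given as a unit quaternion [x, y, z, w].
In Python, from bench import move_pose, move_straight, move_j, move_gripper, sleep, solve_ik, get_obs, get_image, IKError, sign_off, nose_length gives the robot as it stands. Calls block until the motion is done:
- move_pose(position, orientation): joint-space move of the TCP to a pose.
- move_straight(position, frame=None, vel=0.15): straight line of the TCP; frame=None keeps the orientation; vel is the mean speed in m/s.
- move_j(angles): joint-space move.
- move_gripper(opening, f_grip=None): finger opening in m; f_grip is the grip in N (None keeps the last); returns when the fingers have stopped.
- sleep(seconds).
- solve_ik(position, orientation): joint angles nearest the present ones, or None.
- get_obs(): the state.
- get_image(name): name is "side" or "top"; returns a dict with "image" (400x640x3 uint8, red, green, blue), "fov_y" (degrees; the focal length in pixels is half the picture's height over the tangent of half this angle, whatever the lens; pixels are square), "cx", "cy" (the principal point, pixels), "distortion" ([k1, k2, p1, p2, k3] as OpenCV has them; the pictures are not rectified), "extrinsics" (4x4, takes a point from camera to world coordinates). Camera axes: x right, y up, looking along -z (the intrinsics and any distortion apply to the point x, -y, -z); pixel columns grow to the right and rows downward; lengths in m; the calibration is good to about 2 mm. A picture is of the moment at which its call begins. There is no depth.
A pose or a line that the arm cannot do raises IKError and nothing moves.
- sign_off(): hands the job in; it is judged then, once.
The state is a dict: "clock": time; "q": joint angles; "joint_vel": joint speeds; "joint_torque": joint torques, N m; "eef_pos": TCP position; "tcp_rot": TCP orientation; "force": force on the tool from outside, world axes, zero at the start; "moment": the same for the moment, N m; "gripper_width": finger opening in m; "gripper_force": force on a finger pad.
Only numpy, scipy, OpenCV 4.12 (cv2) and the standard library are available. Lean on these libraries where they do the work, as an engineer would, in place of code of your own. Each camera call takes 0.05 s, during which the arm holds its last target. There are 200 camera calls.

## Working session

There is one attempt and no reset: what is moved stays moved. The work goes in short steps, each a Python script; the robot and the scene stay as the last script left them, time stands still between calls to the robot, and variables do not carry over. Pictures are saved under pics/ and viewed, at most 10 in all, crops included, and the job is handed in when it is done.

```bash
mkdir -p pics; ls; python3 - <<'E'
from bench import *
import cv2
for n in("side","top"):
    d=get_image(n); cv2.imwrite(f"pics/{n}0.png",d["image"][:,:,::-1]); print(n,d["fov_y"],d["cx"],d["cy"],d["distortion"],d["extrinsics"])
print(get_obs(),nose_length)
E
```

```text
pics
side 43.89248550894179 317.23920972377437 192.2760147849328 [-0.12468838  0.          0.          0.          0.        ] [[-0.93594593  0.17822052 -0.30371476  0.28180231]
 [-0.35134079 -0.53081334  0.77123073  0.87013782]
 [-0.0237667   0.82853765  0.55942873  0.73777596]
 [ 0.          0.          0.          1.        ]]
top 52.68677008516181 326.42266522005303 197.82462230780797 [-0.01938112  0.          0.          0.          0.        ] [[ 0.028179    0.9869393  -0.15860883  0.43037017]
 [-0.99956485  0.02920519  0.00414231  0.00271092]
 [ 0.00872041  0.15842309  0.98733281  1.16013346]
 [ 0.          0.          0.          1.        ]]
{'clock': 0.1, 'q': array([-1.31630124e+00,  2.91197538e-01, -1.54018853e-01,  1.12672206e+00,
        3.21306159e-06,  1.43152544e+00]), 'joint_vel': array([ 0.00049998, -0.0028628 ,  0.00165267, -0.00029022,  0.00200575,
        0.00105883]), 'joint_torque': array([ 9.76343072e-04, -5.37976241e+01,  3.31918824e+01,  9.31578164e-03,
       -2.26303446e-04, -7.62340761e-06]), 'eef_pos': array([ 0.2013503 , -0.48445132,  0.2418154 ]), 'tcp_rot': array([ 9.80680911e-01,  1.95613457e-01, -3.12779647e-05, -5.70206085e-04]), 'force': array([ 0.62020563,  0.16482018, -0.52388973]), 'moment': array([ 0.06210867, -0.00658457,  0.05518665]), 'gripper_force': 0.0, 'gripper_width': 0.08549858045917542} 0.011
```

View pics/side0.png

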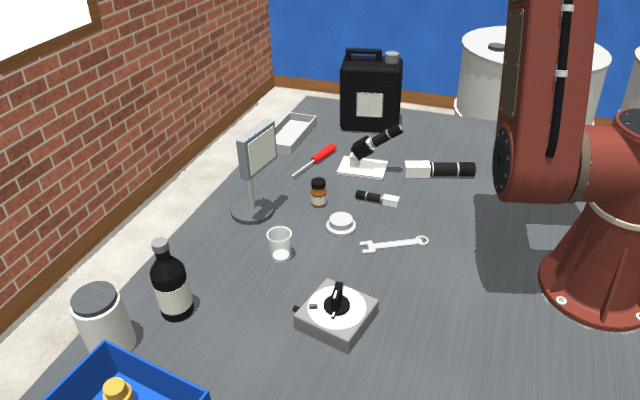

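View pics/top0.png

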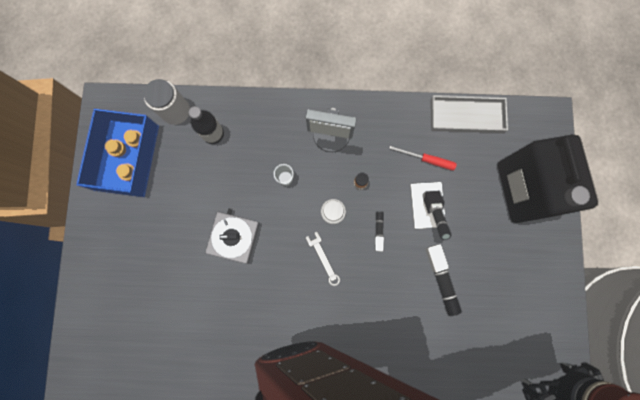

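Side: dial at ~(337,305), holder ~(365,160), lamp panel ~(260,150). Top: dial (232,237), holder (430,205), lamp (330,125). The middle-sized refractometer is the one in the holder; a small and a large one lie on the bench. Next, enlarged crops.

```bash
cat > crop.py <<'E'
import cv2, numpy as np
def crop(img,x,y,w,h,s):
    c=cv2.resize(img[y:y+h,x:x+w],None,fx=s,fy=s,interpolation=cv2.INTER_CUBIC)
    for i in range(0,w,10):
        cv2.line(c,(i*s,0),(i*s,6),(0,0,255),1); cv2.putText(c,str(x+i),(i*s,16),0,.33,(0,0,255),1)
    for j in range(0,h,10):
        cv2.line(c,(0,j*s),(6,j*s),(0,0,255),1); cv2.putText(c,str(y+j),(8,j*s+4),0,.33,(0,0,255),1)
    return c
E
python3 - <<'E'
from crop import *
s=cv2.imread("pics/side0.png");t=cv2.imread("pics/top0.png")
A=np.hstack([crop(s,286,276,100,75,4),crop(s,330,115,100,75,4)])
B=np.hstack([crop(s,220,110,100,75,4),crop(t,290,95,100,75,4)])
cv2.imwrite("pics/c1.png",np.vstack([A,B]))
C=np.hstack([crop(t,200,200,66,75,6),crop(t,400,175,66,75,6)])
cv2.imwrite("pics/c2.png",C)
E
```

```text
(no output)
```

View pics/c1.png

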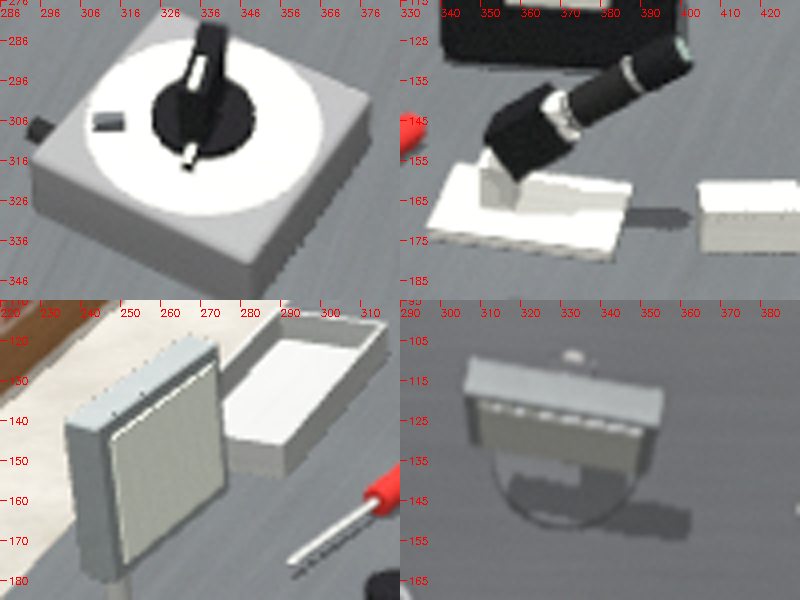

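View pics/c2.png

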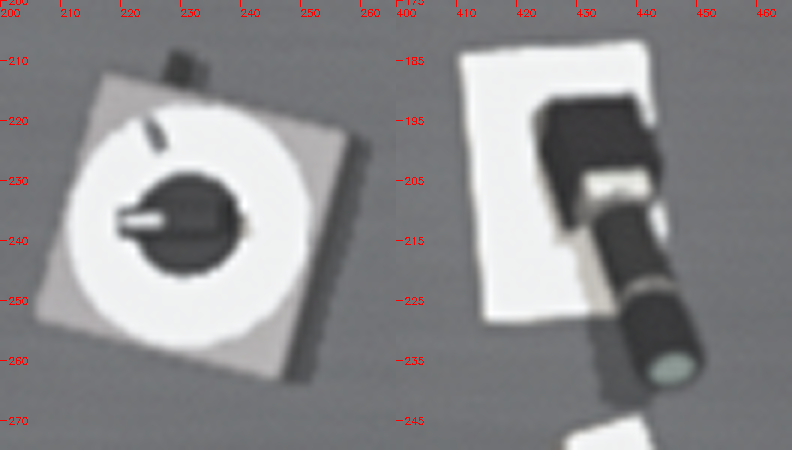

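```bash
cat > cam.py <<'E'
import numpy as np, cv2
from scipy.optimize import least_squares
H=400
CAM={"side":(43.89248550894179,317.23920972377437,192.2760147849328,-0.12468838,[[-0.93594593,0.17822052,-0.30371476,0.28180231],[-0.35134079,-0.53081334,0.77123073,0.87013782],[-0.0237667,0.82853765,0.55942873,0.73777596],[0,0,0,1]]),
"top":(52.68677008516181,326.42266522005303,197.82462230780797,-0.01938112,[[0.028179,0.9869393,-0.15860883,0.43037017],[-0.99956485,0.02920519,0.00414231,0.00271092],[0.00872041,0.15842309,0.98733281,1.16013346],[0,0,0,1]])}
def proj(n,P):
    f,cx,cy,k1,T=CAM[n]; f=200/np.tan(np.radians(f)/2); T=np.array(T)
    K=np.array([[f,0,cx],[0,f,cy],[0,0,1]]); W=np.diag([1,-1,-1.])@T[:3,:3].T
    return cv2.projectPoints(np.atleast_2d(P).astype(float),cv2.Rodrigues(W)[0],-W@T[:3,3],K,np.array([k1,0,0,0,0]))[0][:,0]
def tri(s,t):
    r=least_squares(lambda p:np.r_[proj("side",p)[0]-s,proj("top",p)[0]-t],[.5,0,.1]); return r.x,r.fun
def ray(n,px,z): # point at given height
    r=least_squares(lambda p:proj(n,[p[0],p[1],z])[0]-px,[.5,0]); return np.r_[r.x,z]
def rz(a): c,s=np.cos(a),np.sin(a); return np.array([[c,-s,0],[s,c,0],[0,0,1]])
def fit(x0,model,obs):
    "obs: list (cam,modelindex,px)"
    def f(x):
        P=model(x); return np.concatenate([proj(n,P[i])[0]-(np.array(p)-.4) for n,i,p in obs])
    r=least_squares(f,x0,loss='soft_l1'); return r.x,r.fun.reshape(-1,2)
E
python3 - <<'E'
from cam import *
np.set_printoptions(precision=4,suppress=True)
# dial box
B=np.array([[1,1,0],[1,-1,0],[-1,-1,0],[-1,1,0]])*.06
m=lambda x:np.vstack([B@rz(x[2]).T,[[0,0,0]]])+[x[0],x[1],x[3]]
g=ray("top",(231.6,237.5),.04);print(g)
obs=[("top",0,(217.2,212)),("top",1,(258,222)),("top",2,(246.7,263.3)),("top",3,(205.8,253)),
("side",1,(329,278.5)),("side",0,(294.2,315.5)),("side",3,(348,342.2)),("side",2,(378.5,300.2)),("top",4,(231.6,237.5)),("side",4,(336.9,307.5))]
# side ordering found by best match
x,f=fit([g[0],g[1],-.2,.04],m,obs);print("dial",x,"\n",f.round(1).tolist())
c=x[:2]
print(proj("side",m(x)).round(0).tolist())
i1,e=tri(np.array((317,306.5))-.4,np.array((227.2,225))-.4);print("index",i1,e,np.hypot(*(i1[:2]-c)),np.arctan2(*(i1[:2]-c)[::-1]))
i2=ray("top",(226.8,224.6),.045);print(np.hypot(*(i2[:2]-c)),np.arctan2(*(i2[:2]-c)[::-1]))
for z in(.05,.06,.085):
  p=ray("top",(219.1,236.4),z);print("ptr",z,p,np.hypot(*(p[:2]-c)),np.arctan2(*(p[:2]-c)[::-1]))
p=ray("side",(332.5,318),.055);print("ptr side",p,np.hypot(*(p[:2]-c)),np.arctan2(*(p[:2]-c)[::-1]))
# lamp
L=np.array([[0,.05,.04],[0,-.05,.04],[0,-.05,-.04],[0,.05,-.04],[0,.06,.05],[0,-.06,.05],[0,-.06,-.05],[0,.06,-.05]])
m=lambda x:L@rz(x[2]).T+[x[0],x[1],x[3]]
obs=[("side",0,(248,144)),("side",1,(274,125.5)),("side",2,(274.8,157.5)),("side",3,(250.8,175.8)),("side",4,(246,142.5)),("side",6,(277,156.8)),("side",7,(250,180)),("side",5,(274.2,121.3)),
("top",0,(310.5,120.5)),("top",1,(350.8,128)),("top",2,(349.3,138)),("top",3,(310.5,131.3))]
x,f=fit([.65,0,0,.19],m,obs);print("lamp",x,"\n",f.round(1).tolist())
# holder
Hd=np.array([[.065,.045,0],[.065,-.045,0],[-.065,.045,0],[-.065,-.045,0]])
m=lambda x:Hd@rz(x[2]).T+[x[0],x[1],x[3]]
obs=[("top",0,(410.3,183.7)),("top",1,(441.5,181.7)),("top",2,(414.8,228.7)),("side",0,(336.8,172)),("side",1,(345.5,155)),("side",2,(383.3,179.5)),("side",3,(388,160.8))]
x,f=fit([.45,-.3,0,.012],m,obs);print("holder",x,"\n",f.round(1).tolist())
yaw=x[2]
# refractometer: axis from yaw & 52deg, points at s from eyepiece end
S=np.array([0,33,93])/1000
def m(x):
    a=np.array([-np.sin(x[4])*np.cos(x[3]),-np.sin(x[4])*np.sin(x[3]),np.cos(x[4])]); return x[:3]-S[:,None]*a
obs=[("side",0,(400.8,126.8)),("top",0,(445.8,236.2)),("side",1,(387.5,133.8)),("top",1,(442.8,222.5)),("side",2,(369.8,143)),("top",2,(437.3,208.3))]
x,f=fit([.4,-.3,.12,yaw,.9],m,obs);print("refr free",x,"\n",f.round(1).tolist())
m2=lambda y:m(np.r_[y[:3],yaw,np.radians(52)])
x,f=fit([.4,-.3,.12],m2,obs);print("refr fixed",x,"\n",f.round(1).tolist(), m2(x))
E
```

```text
[0.4916 0.2568 0.04  ]
dial [ 0.4917  0.257  -0.217   0.0382] 
 [[0.2, -0.2], [0.8, 0.2], [0.3, 1.2], [-0.8, 0.8], [-2.4, -1.2], [-2.1, 0.1], [0.0, 0.5], [1.2, -0.1], [0.5, 0.4], [-0.4, 0.3]]
[[292.0, 315.0], [326.0, 277.0], [379.0, 300.0], [348.0, 342.0], [336.0, 307.0]]
index [0.5258 0.2712 0.0442] [-0.1624 -0.0272  0.0495  0.238 ] 0.036990774800581445 0.3935773744615484
0.0375251040680367 0.3872118500985375
ptr 0.05 [0.493  0.2889 0.05  ] 0.0319339603858437 1.528938367264173
ptr 0.06 [0.4925 0.2864 0.06  ] 0.029337770024226772 1.5444797149800564
ptr 0.085 [0.491  0.2799 0.085 ] 0.02289058341796233 1.5987072663003368
ptr side [0.4846 0.2981 0.055 ] 0.041717722267066576 1.7424430904711163
lamp [ 0.7593 -0.0054 -0.1323  0.1904] 
 [[-0.2, 0.3], [-1.3, 0.1], [0.3, -1.8], [0.5, -0.1], [-1.4, -0.2], [0.6, 0.7], [-0.7, 1.6], [0.5, -1.4], [-0.3, 0.8], [0.4, -0.2], [-0.2, -0.1], [0.6, 0.6]]
holder [ 0.6014 -0.2944  0.0814  0.0129] 
 [[0.4, 0.7], [-0.0, 1.1], [-0.2, 0.4], [-0.3, -0.5], [-1.5, 0.9], [-0.6, -2.0], [0.0, 0.4]]
refr free [ 0.5082 -0.3051  0.1432  0.0906  0.9576] 
 [[-1.9, 1.1], [0.3, -1.0], [0.9, -0.5], [-0.1, 2.7], [0.1, -0.4], [-0.3, -0.1]]
refr fixed [ 0.5103 -0.3046  0.1452] 
 [[-2.7, 0.4], [0.3, -1.9], [0.5, -0.8], [-0.1, 2.3], [0.3, 0.2], [-0.3, 0.2]] [[ 0.5103 -0.3046  0.1452]
 [ 0.5362 -0.3025  0.1248]
 [ 0.5833 -0.2987  0.0879]]
```

```bash
cat > hp.py <<'E'
from bench import *
import numpy as np
from scipy.spatial.transform import Rotation as R
def tool(zdir,xhint):
    z=np.array(zdir,float);z/=np.linalg.norm(z);x=np.array(xhint,float);x-=z*(x@z);x/=np.linalg.norm(x)
    return R.from_matrix(np.c_[x,np.cross(z,x),z]).as_quat()
def down(a): return tool([0,0,-1],[np.cos(a),np.sin(a),0])
E
python3 - <<'E'
from hp import *
from cam import *
np.set_printoptions(precision=3,suppress=True)
for s,t in [((400.8,126.8),(445.8,236.2)),((370,142.7),(437.3,208.3))]:
    print("tri",*tri(np.array(s)-.4,np.array(t)-.4))
C=[.4917,.257]
for k in(0,np.pi,-np.pi):
    for a in(1.56,.39):
        print(k,a,solve_ik([*C,.066],down(a+k)))
# refractometer grasp & final feasibility
yaw=.085; h=np.array([np.cos(yaw),np.sin(yaw),0]); Z=np.array([0,0,1])
a=-np.sin(np.radians(52))*h+np.cos(np.radians(52))*Z
ep=np.array([.5085,-.305,.1445]); g=ep-.066*a
for ph in(-30,-20,-10,0,10):
    p=np.radians(ph); zd=np.sin(p)*h-np.cos(p)*Z
    pf=np.radians(ph+38); hf=np.array([np.cos(-.132),np.sin(-.132),0]); zf=np.sin(pf)*hf-np.cos(pf)*Z
    gf=np.array([.7593,-.0054,.19])-hf*(.05+.079)
    for s in(1,-1):
        print(ph,s,solve_ik(g+.008*zd,tool(zd,s*h)),solve_ik(gf+.008*zf,tool(zf,s*hf)))
E
```

```text
tri [ 0.504 -0.303  0.148] [-0.483 -0.044  0.07   0.455]
tri [ 0.584 -0.299  0.089] [ 0.015  0.002 -0.003 -0.015]
0 1.56 [ 0.35   0.505 -0.329  0.736  0.     1.931]
0 0.39 [ 0.35   0.505 -0.329  0.736  0.     3.101]
3.141592653589793 1.56 [ 0.35   0.505 -0.329  0.736  0.    -1.21 ]
3.141592653589793 0.39 [ 0.35   0.505 -0.329  0.736  0.    -0.04 ]
-3.141592653589793 1.56 [ 0.35   0.505 -0.329  0.736  0.    -1.21 ]
-3.141592653589793 0.39 [ 0.35   0.505 -0.329  0.736  0.    -0.04 ]
-30 1 [-0.479  1.028  0.653  1.649 -0.271  2.641] [-0.095  0.423 -0.132  0.876 -0.005 -3.105]
-30 -1 [-0.479  1.028  0.653  1.649 -0.271 -0.501] [-0.095  0.423 -0.132  0.876 -0.005  0.037]
-20 1 [-0.514  0.861  0.381  1.382 -0.194  2.571] [-0.091  0.31  -0.351  0.595 -0.013 -3.103]
-20 -1 [-0.514  0.861  0.381  1.382 -0.194 -0.571] [-0.091  0.31  -0.351  0.595 -0.013  0.039]
-10 1 [-0.557  0.722  0.151  1.14  -0.104  2.507] [-0.087  0.225 -0.56   0.298 -0.021 -3.102]
-10 -1 [-0.557  0.722  0.151  1.14  -0.104 -0.635] [-0.087  0.225 -0.56   0.298 -0.021  0.04 ]
0 1 [-0.607  0.606 -0.053  0.912  0.     2.449] [-0.083  0.179 -0.758 -0.029 -0.03  -3.103]
0 -1 [-0.607  0.606 -0.053  0.912  0.    -0.692] [-0.083  0.179 -0.758 -0.029 -0.03   0.039]
10 1 [-0.665  0.512 -0.24   0.691  0.119  2.4  ] [-0.078  0.191 -0.945 -0.402 -0.04  -3.105]
10 -1 [-0.665  0.512 -0.24   0.691  0.119 -0.742] [-0.078  0.191 -0.945 -0.402 -0.04   0.036]
```

```bash
python3 - <<'E'
from hp import *
np.set_printoptions(precision=3,suppress=True)
C=[.4917,.257]; a=1.56+np.pi
move_pose([*C,.16],down(a)); print(get_obs()["clock"])
move_straight([*C,.066]); o=get_obs(); print(o["clock"],o["force"])
move_gripper(0.0,25); o=get_obs(); print(o["clock"],o["gripper_width"],o["gripper_force"],o["force"],o["moment"],o["eef_pos"])
E
```

```text
2.9167
3.6917 [-0.79   0.619  0.526]
4.3417 0.013768015030977606 31.62203997373581 [ 4.476 -1.922  1.453] [-0.376 -0.663  0.001] [0.493 0.257 0.066]
```

```bash
python3 - <<'E'
from hp import *
import cv2
from crop import crop
np.set_printoptions(precision=3,suppress=True)
C=[.4917,.257]; p=np.pi
for a in np.linspace(1.56,.39,5)[1:]:
    move_pose([*C,.066],down(a+p)); o=get_obs(); print(o["clock"],o["q"][5],o["force"],o["moment"][2],o["gripper_width"])
move_gripper(.085); move_straight([*C,.14])
move_pose([.35,0.05,.3],down(p))
print(get_obs()["clock"])
s=get_image("side")["image"][:,:,::-1]; t=get_image("top")["image"][:,:,::-1]
cv2.imwrite("pics/s1.png",s);cv2.imwrite("pics/t1.png",t)
cv2.imwrite("pics/c3.png",np.hstack([crop(s,300,280,66,60,6),crop(t,204,205,66,60,6)]))
E
```

```text
4.725 -0.9220320417205999 [ 4.654 -2.109  3.087] -0.014459093906081046 0.013488264795974697
5.1083 -0.629828981123665 [ 5.03  -3.414  2.681] -0.050412459075789035 0.013726805073770674
5.4917 -0.3372866677902108 [ 4.513 -2.554  3.828] -0.03461881709688642 0.013472210201269593
5.875 -0.04483136539231377 [ 4.684 -3.376  2.732] -0.04379917806184524 0.013280517766371352
8.35
```

View pics/c3.png

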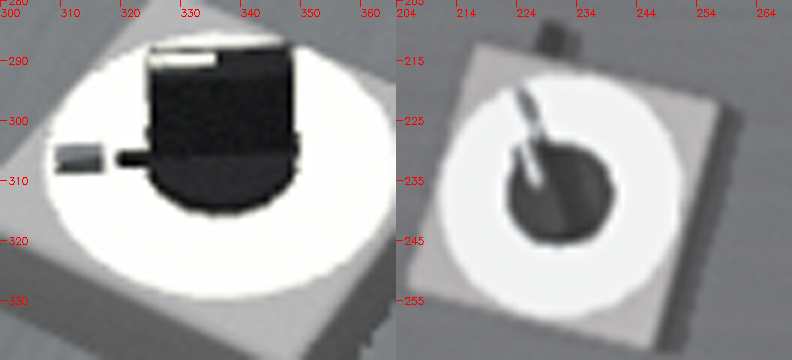

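Knob: nose at (321,306) side and tab at (313,306) side are in line; in top view nose (229,225) continues the tab (226,221). I check that numerically, and go to grasp the refractometer.

```bash
python3 - <<'E'
from hp import *
from cam import *
np.set_printoptions(precision=3,suppress=True)
# angle of the tab centre (both views) vs nose, axis c
c=np.array([.4917,.257])
for nm,z,s,t in(("tab",.048,(312.7,305.9),(225.3,221.6)),("nose",.053,(321,305.8),(229.3,225.8))):
    q,e=tri(np.array(s),np.array(t)); print(nm,q,e)
    for n,px in(("side",s),("top",t)):
        d=ray(n,px,z)[:2]-c; print(n,np.hypot(*d),np.arctan2(d[1],d[0]))
yaw=.08; h=np.array([np.cos(yaw),np.sin(yaw),0]); Z=np.array([0,0,1]); th=np.radians(52)
a=-np.sin(th)*h+np.cos(th)*Z
j=np.array([.584,-.299,.089]); ep=np.array([.504,-.303,.148])
mid=(j+.093*a/2+ep-.093*a/2)/2    # mean of the two estimates, 46.5 from the eyepiece end
g=mid-.020*a; print("grasp",g, "axis",a)
ph=np.radians(-20); zd=np.sin(ph)*h-np.cos(ph)*Z; q=tool(zd,-h)
T=g+.008*zd
print(np.round([solve_ik(T-.1*zd,q),solve_ik(T,q),solve_ik(T+.06*a,q)],2))
np.save("g.npy",np.r_[T,q,a,zd])
move_gripper(.07); move_pose(T-.10*zd,q); print(get_obs()["clock"],get_obs()["force"])
import cv2
from crop import crop
s=get_image("side")["image"][:,:,::-1]; t=get_image("top")["image"][:,:,::-1]
cv2.imwrite("pics/c4.png",np.hstack([crop(s,330,60,100,140,4),crop(t,380,130,100,140,4)]))
E
```

```text
tab [0.533 0.275 0.046] [-0.445 -0.076  0.138  0.653]
side 0.04404816670049649 0.45665307093865376
top 0.046347489795294995 0.40305747300104783
nose [0.521 0.264 0.04 ] [-0.728 -0.119  0.218  1.064]
side 0.02970030740890474 0.6685353322985025
top 0.031382178044432996 0.16667959721311768
grasp [ 0.56  -0.3    0.106] axis [-0.785 -0.063  0.616]
[[-0.49  0.89  0.7   1.67 -0.19 -0.54]
 [-0.51  0.86  0.38  1.39 -0.19 -0.57]
 [-0.55  0.74  0.25  1.37 -0.2  -0.6 ]]
10.3583 [-0.126 -0.354  0.124]
```

View pics/c4.png

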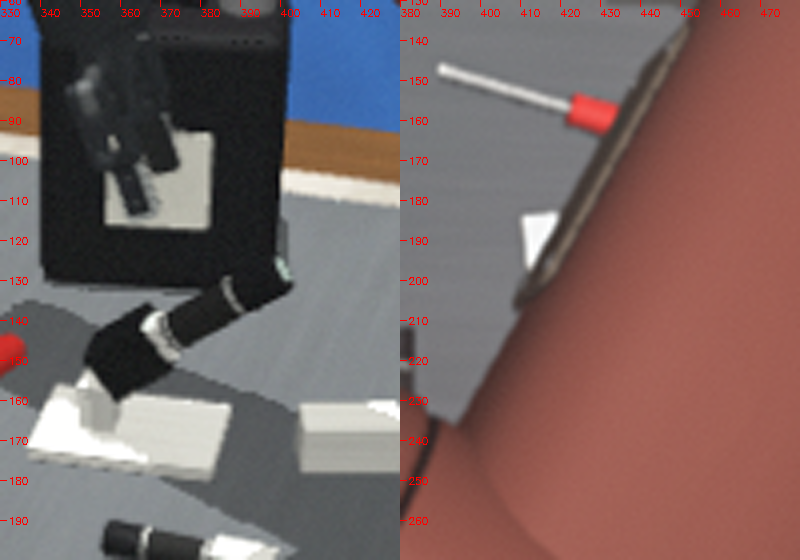

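Side view: open fingers are at (365,100), 10 cm off the tube, in its plane; top view is blocked by the arm. First I settle the tab angle more finely from the two saved pictures, correcting with the plate's own outline.

```bash
python3 - <<'E'
from cam import *
np.set_printoptions(precision=3,suppress=True)
C0=np.array([.4917,.257])
def rect(n,f,z,N=480,s=.00025):
    im=cv2.imread(f); i,j=np.meshgrid(np.arange(N),np.arange(N))
    P=np.stack([C0[0]+(N/2-j)*s,C0[1]+(N/2-i)*s,np.full(i.shape,z)],-1).reshape(-1,3)
    m=proj(n,P).reshape(N,N,2).astype(np.float32); return cv2.remap(im,m[...,0],m[...,1],cv2.INTER_CUBIC)
out=[]
for n in("side","top"):
  for k in(0,1):
    f=f"pics/{n}{'0' if k==0 else ''}.png" if k==0 else f"pics/{n[0]}1.png"
    g=cv2.cvtColor(rect(n,f,.041),cv2.COLOR_BGR2GRAY)
    w=(g>205).astype(np.uint8); cs=max(cv2.findContours(w,0,2)[0],key=cv2.contourArea)
    hull=cv2.convexHull(cs); (ex,ey),ax,_=cv2.fitEllipse(hull)
    c=C0+np.array([240-ey,240-ex])*.00025
    im=rect(n,f,.045); gg=cv2.cvtColor(im,cv2.COLOR_BGR2GRAY)
    # shift the centre for the plate offset (same world xy)
    y,x=np.mgrid[:480,:480]; X=C0[0]+(240-y)*.00025-c[0]; Y=C0[1]+(240-x)*.00025-c[1]
    r=np.hypot(X,Y);A=np.arctan2(Y,X)
    wgt=np.clip(200-gg.astype(float),0,None)*(r>.037)*(r<.052)*(abs(A-.42)<.3)
    a=np.arctan2((wgt*Y).sum(),(wgt*X).sum()); rr=(wgt*r).sum()/wgt.sum()
    print(n,k,"plate c",c,np.array(ax)*.25,"tab angle",a,"r",rr)
    if k:
        cv2.circle(im,(int(ex),int(ey)),2,(0,0,255),-1)
        for aa,col in((.39,(0,0,255)),(a,(0,200,0))):
            e=np.array([ex,ey])+240*np.array([-np.sin(aa),-np.cos(aa)])
            cv2.line(im,(int(ex),int(ey)),tuple(int(v) for v in e),col,1)
        out.append(im[0:400,40:440])
cv2.imwrite("pics/c5.png",np.hstack(out))
E
```

```text
side 0 plate c [0.491 0.256] [113.64  115.179] tab angle 0.4360780197114828 r 0.0442343600791593
side 1 plate c [0.492 0.256] [112.246 113.094] tab angle 0.43270129417470427 r 0.04425048692454369
top 0 plate c [0.493 0.258] [111.976 112.499] tab angle 0.4069931011662372 r 0.04411437021855629
top 1 plate c [0.493 0.258] [112.546 113.11 ] tab angle 0.4055467695227421 r 0.04408680730428567
```

View pics/c5.png

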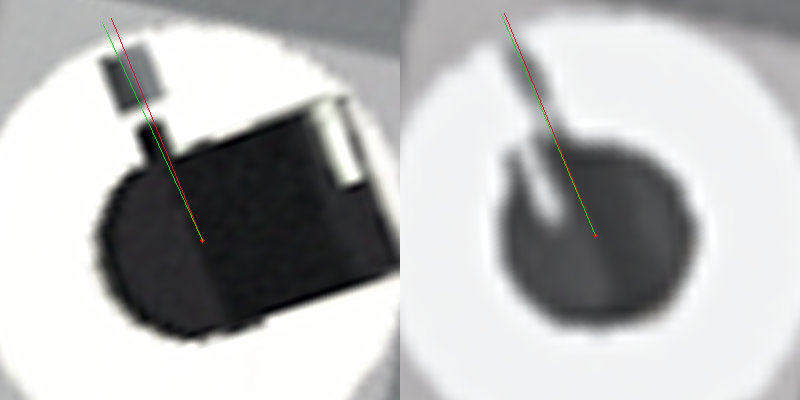

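Tab angle 0.41–0.43, the gripped bar was left at 0.395–0.44: aligned within a degree or so. Now the refractometer.

```bash
python3 - <<'E'
from hp import *
import cv2
from crop import crop
np.set_printoptions(precision=3,suppress=True)
d=np.load("g.npy");T,q,a,zd=d[:3],d[3:7],d[7:10],d[10:]
move_straight(T,vel=.1); o=get_obs(); print(o["clock"],o["force"])
move_gripper(0.0,45); o=get_obs(); print(o["clock"],o["gripper_width"],o["gripper_force"],o["force"],o["moment"])
s=get_image("side")["image"][:,:,::-1]; cv2.imwrite("pics/c6.png",crop(s,330,60,100,140,4))
if .022<o["gripper_width"]<.032 and np.linalg.norm(o["force"])<25:
    for k in(.015,.03,.06):
        move_straight(T+k*a,vel=.06); o=get_obs(); print(o["clock"],o["gripper_width"],o["force"],o["moment"])
s=get_image("side")["image"][:,:,::-1]; cv2.imwrite("pics/c7.png",np.hstack([cv2.imread("pics/c6.png"),crop(s,330,60,100,140,4)]))
E
```

```text
11.6083 [ 0.07  -0.631  0.242]
12.0667 0.026791629912123513 44.082403779029846 [-0.412 -0.258  2.349] [ 0.04  -0.206  0.016]
12.5167 0.026629430865378625 [0.703 0.545 0.039] [ 0.061 -0.527 -0.029]
12.9167 0.026621345410637074 [ 0.67  -0.215 -1.244] [ 0.038 -0.49   0.043]
13.5667 0.026237801671484668 [ 0.719  0.222 -2.016] [-0.001 -0.443  0.011]
```

View pics/c7.png

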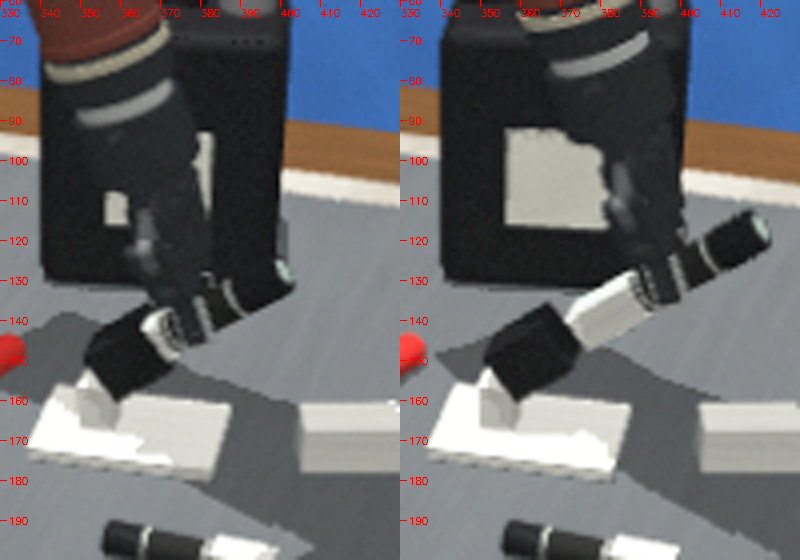

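```bash
python3 - <<'E'
from hp import *
import cv2
from crop import crop
np.set_printoptions(precision=3,suppress=True)
d=np.load("g.npy");T,q,a,zd=d[:3],d[3:7],d[7:10],d[10:]
move_straight(T+.10*a,vel=.08); p=T+.10*a+[0,0,.06]; move_straight(p,vel=.12)
yf=-.132; hf=np.array([np.cos(yf),np.sin(yf),0]); pf=np.radians(18); zf=np.sin(pf)*hf-np.cos(pf)*np.array([0,0,1]); qf=tool(zf,-hf)
G=np.array([.7593,-.0054,.19])-hf*(.05+.0785)+.008*zf
np.save("f.npy",np.r_[G,qf])
pre=G-.10*hf
print(solve_ik(pre,qf),get_obs()["q"])
move_pose(pre,qf); move_straight(G-.02*hf,vel=.08); sleep(.5)
o=get_obs(); print(o["clock"],o["gripper_width"],o["force"],o["eef_pos"]-(G-.02*hf))
s=get_image("side")["image"][:,:,::-1];t=get_image("top")["image"][:,:,::-1]; cv2.imwrite("pics/s2.png",s);cv2.imwrite("pics/t2.png",t)
cv2.imwrite("pics/c8.png",np.hstack([crop(s,240,100,100,120,4),crop(t,290,100,100,120,4)]))
E
```

```text
[-0.082  0.135 -0.585  0.536 -0.015  0.048] [-0.582  0.638  0.28   1.493 -0.212 -0.632]
17.8417 0.02643871486301323 [ 0.371  0.145 -1.444] [-0.  0.  0.]
```

View pics/c8.png

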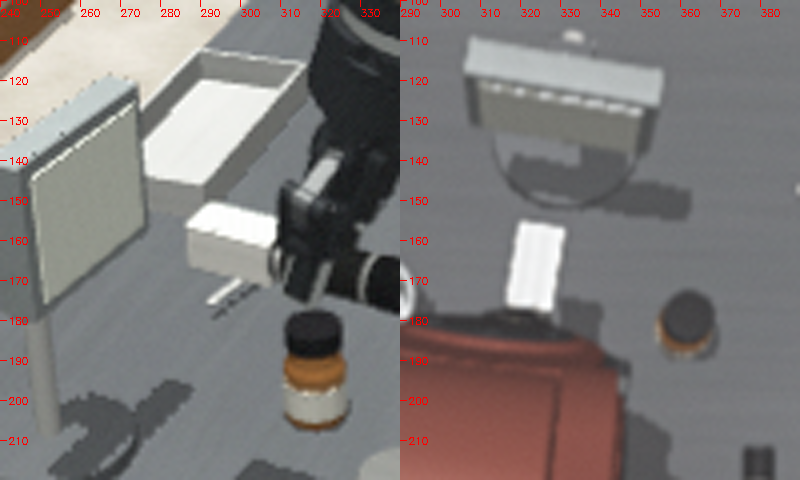

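Side: prism end edge at (287,158)-(287,166.5), lamp panel ahead; top: head's top face (320,155),(331,157),(317,176),(328,178). Level by eye; I fit its pose.

```bash
python3 - <<'E'
from cam import *
from bench import get_obs
np.set_printoptions(precision=4,suppress=True)
d=np.load("f.npy");hf=np.array([np.cos(-.132),np.sin(-.132),0])
nom=np.array([.7593,-.0054,.19])-hf*.07
h=.014
M=np.array([[0,h,h],[0,h,-h],[0,-h,h],[-.052,h,h],[-.052,h,-h],[-.052,-h,h]])
def m(x,fl=0):
    c,s=np.cos(x[4]),np.sin(x[4]); Ry=np.array([[c,0,-s],[0,1,0],[s,0,c]])  # +pitch: prism up
    return M@(rz(x[3])@Ry).T+x[:3]
obs=[("side",0,(286.75,158.25)),("side",1,(287,166.5)),("side",2,(291.75,150.5)),("side",3,(309.25,161.75)),("side",4,(308,171.2)),
("top",0,(319.75,155.25)),("top",2,(331.25,156.75)),("top",3,(316.75,176)),("top",5,(328,178))]
x,f=fit([*nom,-.132,0],m,obs);print("prism",x,"nominal",nom,"\n",f.round(1).tolist())
x2,f=fit(nom,lambda y:m([*y,-.132,0]),obs);print("fixed-angle",x2,f.round(1).tolist())
E
```

```text
prism [ 0.6871  0.0053  0.1869 -0.0868 -0.0084] nominal [0.6899 0.0038 0.19  ] 
 [[-0.7, -2.0], [-0.2, 0.8], [0.3, -0.0], [-1.9, -0.9], [-0.1, 0.8], [-0.1, 0.8], [-0.3, 0.6], [0.3, 0.6], [0.6, -0.0]]
fixed-angle [0.687  0.0041 0.1869] [[-0.7, -2.3], [-0.2, 0.5], [0.8, -0.2], [-2.4, -0.5], [-0.7, 1.2], [0.4, 0.6], [0.2, 0.9], [-0.1, 0.4], [0.0, 0.2]]
```

```bash
python3 - <<'E'
from cam import *
def yw(n,p,q,zz):
    d=ray(n,np.array(q)-.4,zz)-ray(n,np.array(p)-.4,zz); print(n,zz,"yaw",np.arctan2(d[1],d[0])+np.pi/2,"len",np.hypot(d[0],d[1]))
yw("top",(310.5,120.5),(350.8,128),.23)
yw("top",(310.5,131.3),(349.3,138),.15)
yw("top",(308.5,109.5),(355.3,117),.24)
yw("side",(248,144),(274,125.5),.23)
yw("side",(250.8,175.8),(274.8,157.5),.15)
yw("side",(246,142.5),(274.2,121.3),.24)
# head long edges / end edge
h=.204
for p,q in(((316.75,176),(319.75,155.25)),((328,178),(331.25,156.75))):
    d=ray("top",np.array(q)-.4,h)-ray("top",np.array(p)-.4,h);print("head",np.arctan2(d[1],d[0]),np.hypot(d[0],d[1]))
E
```

```text
top 0.23 yaw -0.16085633989758574 len 0.09866216567961482
top 0.15 yaw -0.1467339003092023 len 0.1024417856351288
top 0.24 yaw -0.13519431857204367 len 0.11336555611969419
side 0.23 yaw -0.16258640708993144 len 0.10035132826442704
side 0.15 yaw -0.18459065639769134 len 0.09351706092955728
side 0.24 yaw -0.12784479804316984 len 0.11323793109123038
head -0.10834409564114614 0.052230838387000884
head -0.12091342039527636 0.053523589080672195
```

```bash
python3 - <<'E'
from hp import *
import cv2
from crop import crop
from cam import proj
np.set_printoptions(precision=3,suppress=True)
yf=-.155; hf=np.array([np.cos(yf),np.sin(yf),0]); pf=np.radians(18.2); zf=np.sin(pf)*hf-np.cos(pf)*np.array([0,0,1]); qf=tool(zf,-hf)
L=np.array([.7593,-.0054,.19])
G=L-hf*(.05+.0785-.002)+.008*zf+[0,0,.002]
move_straight(G,qf,vel=.05); sleep(1.0)
o=get_obs(); print(o["clock"],o["gripper_width"],o["gripper_force"],o["force"],o["eef_pos"]-G,abs(o["joint_vel"]).max())
s=get_image("side")["image"][:,:,::-1].copy();t=get_image("top")["image"][:,:,::-1].copy()
A,B=crop(s,235,100,100,120,4),crop(t,290,100,100,120,4)
P=np.array([L,L-.05*hf])
for im,n,o0 in((A,"side",(235,100)),(B,"top",(290,100))):
    for v in proj(n,P): cv2.circle(im,tuple(int(k) for k in (v-o0+.5)*4),2,(0,0,255),-1)
cv2.imwrite("pics/c9.png",np.hstack([A,B]))
E
```

```text
19.5417 0.026601639637010347 44.332852363586426 [-0.263 -0.449 -2.249] [-0. -0.  0.] 0.002350473783024314
```

View pics/c9.png

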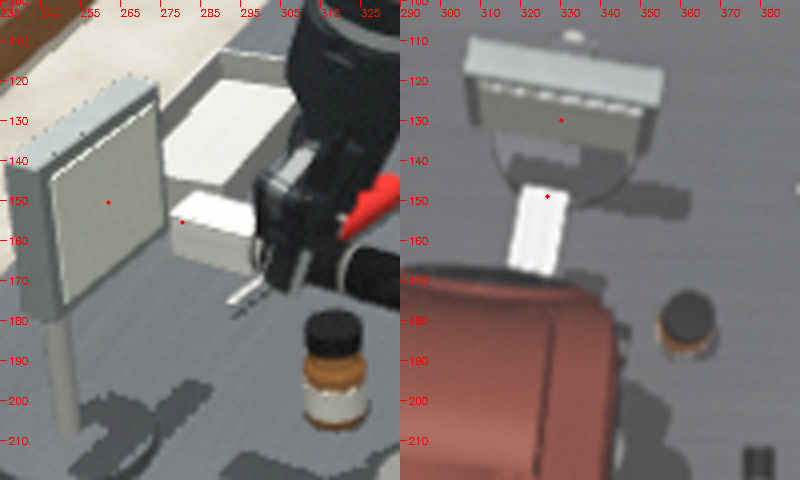

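The dots for panel centre and the wanted prism-end centre fall on the panel's middle (side 262,150) and on the prism face's centre (side 280,155; top 327,149). It is held still, so I hand in.

```bash
python3 -c "
from bench import *
print(sign_off())"
```

```text
the job is handed in; nothing more can be done
None
```

I turned the knob to the index tab (lined up to within about 2–3°) and let go. The refractometer is out of its holder and held level and still, about 5 cm short of the lamp panel's centre. I handed the job in after about 20 s of the 53 s allowed; the sign-off returned no verdict.

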